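# Take the palette out of the locked colour case and hold it over the panel

### The job

Slide the brass lock knob of the wooden colour case all the way to its end stop, raise the case's lid by its bar until it stands up open, then draw the white porcelain palette out by its grip and hold it up level above the middle of the painting panel, its underside about 15 to 20 cm over the table. Finish still holding it there in the air, with the lid left standing open and the lock left open, and without shoving or tipping the other things on the table.

Things in the scene. Friction and masses are not known exactly. Their poses are not given: they have to be found in the camera images.
- case: wooden case fixed to the table, 150 (x) x 270 (y) x 68 mm high, turned up to 0.3 rad; origin: centre of underside, -x is its front. Lidded box at y -135 to +55 mm: rim 60 mm high, floor top 8 mm; a divider at y -80 (to z 48) parts the palette bay (x +-67, y -77 to +47) from a narrow bay with an ink stick. Solid lock block at y +55 to +135, top at z 68
- lock (a joint): slide of the lock knob in m: 0 = tongue fully over the lid, 0.045 = end stop, lid free; grows along the case's +y; starts between 0 and 0.012; friction 1.5 N, stays where left. Below about 0.02 its tongue really blocks the lid
- lock_top (a point): centre of the top of the lock knob, an upright brass block 24 (case x) x 16 (case y) x 38 mm high on the lock block (foot 68 mm, top 106 mm over the table), at case x -35 mm, case y 70 mm + lock value; a 5 mm thick tongue at its foot points to -y over the lid
- lid (a joint): angle of the lid in rad: 0 shut, 1.57 upright, 1.9 fully back; a stiff hinge (about 0.3 N m friction; lid 0.3 kg) lets it stay at any angle
- lid_hinge (a point): middle of the lid's hinge axis, at case (75, -40, 60.5) mm, that is on the far rim; the axis runs along the case's y; the front edge swings up and away to case +x. The lid is a board 150 x 188 x 8 mm
- lid_handle (a point): middle of the brass handle bar: round, 10 mm thick, 90 mm long along case y, on posts. Lid shut: 135 mm in front of the hinge axis, 48 mm above it, 40 mm over the lid's top, 15 mm behind the lid's front edge. It swings with the lid: at 1.57 rad it is 48 mm beyond and 135 mm above the axis. It can be pinched from above and turns between the fingers
- palette: white porcelain palette with six shallow wells, plate 100 x 100 x 10 mm with an upright grip bar in the middle; loose, 0.2 to 0.33 kg, lies flat in the palette bay under the lid; origin at the centre of its underside, z up
- palette_grip (a point): middle of the top edge of the palette's grip bar, 46 mm above its underside; the bar is 12 mm thick (palette x), 50 mm long (palette y), and stands 36 mm out of the plate; in the case its top is 54 mm over the table, 6 mm below the rim
- panel: painting panel, a pale board 240 (x) x 200 (y) x 10 mm fixed flat on the table, turned up to 0.25 rad; origin at the centre of its underside
- paperweight: dark steel bar 22 x 150 x 18 mm lying on the far part of the panel; origin at its underside; leave it alone
- ink_stick: black stick 80 x 18 x 12 mm lying in the narrow bay of the case; origin at its underside; leave it alone
- jar_tall: loose white jar, 66 mm across, 110 mm high; origin at the underside; leave it alone
- jar_short: loose blue jar, 72 mm across, 85 mm high; origin at the underside; leave it alone
- dish: loose low white dish, 90 mm across, 22 mm high; origin at the underside; leave it alone
- water_cup: loose blue cup, 80 mm across, 75 mm high; origin at the underside; leave it alone
- ink_stone: loose dark slab 130 x 85 x 22 mm; origin at the underside; leave it alone

How it is judged:
On the way, in this order (a step that is already met when the one before it is completed fails the run):
1. the lock knob is at its end stop while the lid is still shut (value of joint lock above 0.041 m and value of joint lid below 0.15 rad), for 0.2 s.
2. the lid stands open, the palette still in the case (value of joint lid above 1.2 rad and height (world z) of palette below 0.03 m), for 0.2 s.
3. the palette is lifted clear of the case by the fingers (height (world z) of palette above 0.07 m and contact force between the fingers and palette above 1 N), for 0.1 s.
At the end, for the whole second after the job is handed in: The palette is held still by the fingers, touching nothing else, level within 0.2 rad, its underside 0.11 to 0.26 m above the table and its centre within 50 mm horizontally of the panel's centre; the lid stands at more than 1.2 rad and the lock knob within 4 mm of its end stop (height (world z) of palette between 0.11 and 0.26 m and angle between palette's own z axis and vertical below 0.2 rad and horizontal distance between palette and panel below 0.05 m and linear speed of palette below 0.03 m/s and angular speed of palette below 0.2 rad/s and contact force between the fingers and palette above 1 N and contact force between palette and case below 0.1 N and contact force between palette and panel below 0.1 N and contact force between palette and paperweight below 0.1 N and value of joint lid above 1.2 rad and value of joint lock above 0.041 m); the arm keeps its last pose, push and grip.
It fails at once if a bystander is shoved more than 30 mm or tipped (distance of any of ink_stick, paperweight, jar_tall, jar_short, dish, water_cup, ink_stone from where it was at the start of the episode above 0.03 m or angle between any of ink_stick, paperweight, jar_tall, jar_short, dish, water_cup, ink_stone's own z axis and vertical above 0.5 rad).
It also fails if it takes over 72 s, if anything falls off the work surface, if the arm or the gripper's body presses on something with over 40 N, if the wrist force passes 120 N, or if a joint passes its speed limit or range.

### The arm

A 6-joint arm with a two-finger parallel gripper is mounted at the origin on the work surface. World frame = base frame: x ahead of the robot, y to its left, z up, the work surface at z = 0. Lengths are in m, angles in rad, forces in N, time in s.
With the tool pointing down it reaches from about 0.3 to 0.775 m from the base axis. Payload 14.6 kg.
Tool frame: the origin (TCP) lies at the very end of the fingers, on their centre line; the grasp point (between the pads) lies 19 mm behind it; z points along the fingers, y is the line along which they close (so a half turn about z gives the same grasp; the last joint's range is limited). The gripper opens to 94 mm and grips with 3 to 60 N. Pads are 16 mm wide; open, the fingers measure 119 mm over their backs; the gripper's body (75 mm by 177 mm) begins 78 mm behind the grasp point.
Start: joints at [-1.378, 0.3, 1.521, -0, 1.321, -0.067], TCP at [0.141, -0.532, 0.205] pointing down, gripper open.
Joint ranges: [-3.03, 3.03], [-0.79, 2.21], [0.23, 2.52], [-1.04, 4.18], [0, 3.07], [-2.55, 2.55]. Speed limits (rad/s): [2.22, 2.22, 2.57, 3.14, 3.14, 3.14].

### API

Orientations are given as a unit quaternion [x, y, z, w].
In Python, from plant import bot gives the robot as it stands.
- The arm moves only by the tool step_arm, never from a script. Its argument "steps" is a list of rows, each an object with "dp": the shift along the tool's x, y, z normalised to -1 to 1, where 1 is 0.03 m, a list of three; "twist": the turn, a rotation vector about the tool's x, y, z normalised to -1 to 1, where 1 is 0.15 rad, a list of three; "jaw": the finger opening in mm, from 0 to 94. A call has exactly 8 rows; each row shifts and turns the commanded pose from where the row before left it, along the tool's axes as they then stand; what a row does not reach is not made up. A row lasts 1/10 s, in which the tool goes at most 50 mm and 8.59 degrees, less where a joint would pass 70% of its speed; a pose out of reach is approached as far as the arm can. A call with a number of a shift or a turn outside -1 to 1 is refused whole. A call with a gripper value outside its range is refused whole. The fingers move at their own pace and stop on an object; "squeeze" is the grip in N (left out, the last holds). Time passes only in rows, so rows that do not move let the fingers close, or fill a call up. It gives the time, the measured TCP pose, the force, the opening and the grip force at its end, in the units of the state.
- bot.get_state(): the state, without advancing time (a new reading comes with each control period).
- bot.grab_frame(name): name is "side" or "top" or "wrist"; returns (picture, depth): 480x640x3 uint8, red, green, blue; 480x640 float32, m along the optical axis (not along the pixel's ray), 0 where there is no reading.
- bot.camera_params(name): a dict with "fx", "fy", "cx", "cy" (pixels), "R" (3x3) and "t" (3): a world point X has camera coordinates R X + t. Camera axes: x right, y down, z forward; pixel columns grow to the right and rows downward; lengths in m; the calibration is good to about 2 mm. The wrist camera is an equidistant fisheye: a pixel r from the principal point sees the ray r / f radians off the axis. A picture is of the moment at which its call begins: read the wrist's pose just before it. camera_params takes no time and is no camera call; for the wrist camera it gives the pose at the moment of the call.
- bot.finish_job(): hands the job in; it is judged then, once.
The state is a dict: "time": time; "q": joint angles; "joint_velocities": joint speeds; "tau": joint torques, N m; "tcp_pos": TCP position; "orientation": TCP orientation; "ft_force": force on the tool from outside, world axes, zero at the start; "moment": the same for the moment, N m; "gripper_width": opening from 0.0 (shut) to 1.0 (fully open); "grasp_force": force on a finger pad.
Only numpy, scipy, OpenCV 4.12 (cv2) and the standard library are available. Lean on these libraries where they do the work, as an engineer would, in place of code of your own. Each camera call takes 0.05 s, during which the arm holds its last target. There are 200 camera calls.

## Working session

There is one attempt and no reset: what is moved stays moved. The work goes in short steps, Python scripts to look and compute and a tool call to move; the robot and the scene stay as the last step left them, time stands still between calls to the robot, and variables do not carry over. Pictures are saved under pics/ and viewed, at most 10 in all, crops included, and the job is handed in when it is done.

Besides the shell and the picture viewer there is one more tool, called after ">>>" by a JSON object that holds its "method" and its "body", one argument or row to a line. step_arm: Moves the arm, as the interface text tells. Its arguments: {"type":"object","properties":{"steps":{"type":"array","items":{"type":"object","properties":{"dp":{"type":"array","items":{"type":"number","minimum":-1,"maximum":1}},"twist":{"type":"array","items":{"type":"number","minimum":-1,"maximum":1}},"jaw":{"type":"number"}}}},"squeeze":{"type":"number"}},"required":["steps"]}

```bash
mkdir -p pics; ls; cat > h.py <<'E'
import numpy as np,cv2
from plant import bot
from scipy.spatial.transform import Rotation as Ro
def cloud(n):
    p=bot.camera_params(n);im,d=bot.grab_frame(n)
    v,u=np.mgrid[:480,:640]
    X=np.stack([(u-p['cx'])/p['fx']*d,(v-p['cy'])/p['fy']*d,d],-1)
    W=(X-np.array(p['t']))@np.array(p['R'])
    W[d==0]=np.nan
    return im,d,W
def save(im,n): cv2.imwrite('pics/'+n,im[:,:,::-1])
E
python3 - <<'E'
from h import *
for n in('top','side'):
    im,d,W=cloud(n);save(im,n+'1.png');np.savez(n+'1.npz',im=im,d=d,W=W)
    p=bot.camera_params(n);print(n,(-np.array(p['R']).T@p['t']).round(3),(d>0).mean())
s=bot.get_state();print(s['time'],s['tcp_pos'],s['orientation'],s['gripper_width'])
E
```

```text
pics
top [0.523 0.024 1.561] 0.9959440104166667
side [ 0.475 -1.188  0.891] 0.9958984375
0.1 [ 0.14126498 -0.53132064  0.204964  ] [ 9.91572065e-01  1.29555332e-01 -2.75979625e-05 -5.05098589e-04] 0.9989240963769553
```

View pics/top1.png

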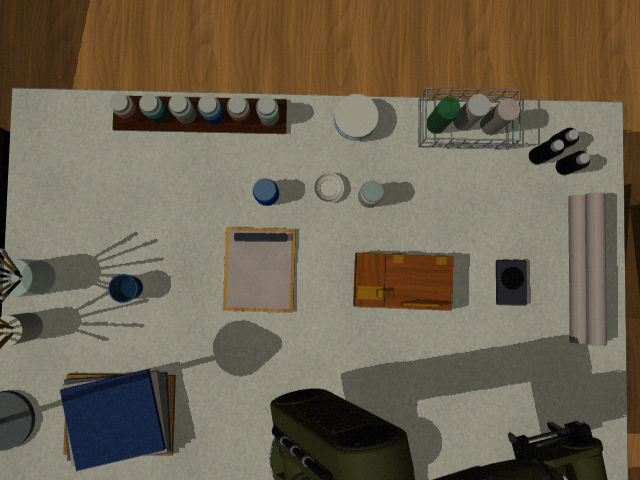

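View pics/side1.png

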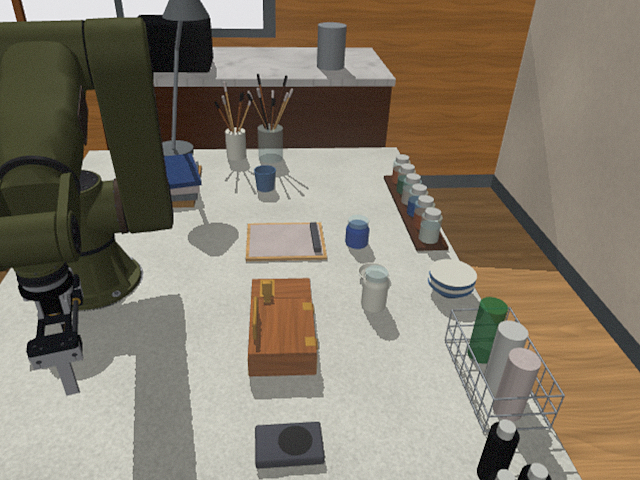

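The top view shows the case at about (404,281), with its lock block on the left (+y), the knob at about (378,293) and the bar at about (427,304). The panel is at (260,269) with the paperweight at its far edge. The side view shows the same layout, and the arm's path to the case is clear.

```bash
python3 - <<'E'
from h import *
z=np.load('top1.npz');W=z['W'];im=z['im'].astype(int)
def reg(u0,u1,v0,v1):
    return W[v0:v1,u0:u1].reshape(-1,3),im[v0:v1,u0:u1].reshape(-1,3)
P,c=reg(335,475,235,325)
print('table z',np.nanmedian(W[330:345,340:470,2]))
m=(P[:,2]>.05)&(P[:,2]<.085);r=cv2.minAreaRect(P[m][:,:2].astype(np.float32));print('case',r,np.median(P[m][:,2]))
print(cv2.boxPoints(r).round(3).tolist())
for lo,hi in((.09,.102),(.1015,.125)):
    m=(P[:,2]>lo)&(P[:,2]<hi);Q=P[m];print(lo,len(Q))
m=P[:,2]>.088;Q=P[m];
msk=((W[...,2]>.088)&(W[...,2]<.13)).astype(np.uint8);msk[:235]=0;msk[325:]=0;msk[:,:335]=0;msk[:,475:]=0
n,l,s,ce=cv2.connectedComponentsWithStats(msk)
for i in range(1,n):
    Q=W[l==i];rr=cv2.minAreaRect(Q[:,:2].astype(np.float32));print(s[i],Q.mean(0).round(4),Q[:,2].max().round(3),rr)
P,c=reg(210,310,215,325)
m=(P[:,2]>.005)&(P[:,2]<.014);r=cv2.minAreaRect(P[m][:,:2].astype(np.float32));print('panel',r,m.sum())
z=np.load('side1.npz');W=z['W']
msk=((W[...,2]>.088)&(W[...,2]<.13)).astype(np.uint8);msk[:270]=0;msk[380:]=0;msk[:,:240]=0;msk[:,330:]=0
n,l,s,ce=cv2.connectedComponentsWithStats(msk)
for i in range(1,n):
    Q=W[l==i];print('side',s[i],Q.mean(0).round(4),Q.min(0).round(3),Q.max(0).round(3))
E
```

```text
table z -0.00092079719048825
case ((0.5063972473144531, -0.23995071649551392), (0.26997095346450806, 0.15360867977142334), 88.63107299804688) 0.06745644412144175
[[0.4259999990463257, -0.37299999594688416], [0.5799999833106995, -0.37700000405311584], [0.5860000252723694, -0.10700000077486038], [0.43299999833106995, -0.10300000011920929]]
0.09 16
0.1015 180
[377 289   7   9  60] [ 0.4722 -0.1686  0.1042] 0.111 ((0.4724382758140564, -0.16901986300945282), (0.016512209549546242, 0.02225530333817005), 88.67015838623047)
[402 302  38   5 136] [ 0.4442 -0.2769  0.1107] 0.119 ((0.443873792886734, -0.27782002091407776), (0.09925507009029388, 0.009907769970595837), 88.44267272949219)
panel ((0.5322209000587463, 0.16554105281829834), (0.3128906786441803, 0.2835756838321686), 0.8311709761619568) 4577
side [262 281  10  10  86] [ 0.4728 -0.1751  0.0987] [ 0.461 -0.184  0.088] [ 0.484 -0.164  0.107]
side [253 297   6  37 154] [ 0.4456 -0.2922  0.1079] [ 0.441 -0.333  0.088] [ 0.452 -0.233  0.114]
```

>>> {"method": "step_arm", "body": {
  "steps": [
    {"twist": [0, 0, 0.95], "jaw": 60},
    {"twist": [0, 0, 0.95], "jaw": 60},
    {"dp": [0.83, -0.95, 0], "jaw": 60},
    {"dp": [0.83, -0.95, 0], "jaw": 60},
    {"dp": [0.83, -0.95, 0], "jaw": 60},
    {"dp": [0.83, -0.95, 0], "jaw": 60},
    {"dp": [0.83, -0.95, 0], "jaw": 60},
    {"dp": [0.83, -0.95, 0], "jaw": 60}
  ],
  "squeeze": 20
}}

```text
$.steps[0]: bad value
```

```bash
cat >> h.py <<'E'
C=np.array([.5064,-.240]);TH=-.024
RC=np.array([[np.cos(TH),-np.sin(TH)],[np.sin(TH),np.cos(TH)]])
def st():
    s=bot.get_state();R=Ro.from_quat(s['orientation']).as_matrix();p=np.array(s['tcp_pos'])
    print('t',round(s['time'],2),'tcp',p.round(4),'case mm',((p[:2]-C)@RC*1000).round(1),'F',np.round(s['ft_force'],1),'w',round(s['gripper_width']*94,1),'g',np.round(s['grasp_force'],1))
    return p,R,s
E
python3 - <<'E'
from h import *
p,R,s=st();print(R.round(3))
z=np.load('top1.npz');im=z['im'];W=z['W']
hsv=cv2.cvtColor(im,cv2.COLOR_RGB2HSV)[215:325,212:310]
m=((hsv[...,1]>110)&(hsv[...,2]>120)).astype(np.uint8);n,l,s,c=cv2.connectedComponentsWithStats(m)
i=1+s[1:,4].argmax();print(s[i])
v,u=np.nonzero(l==i);par=bot.camera_params('top')
d=np.stack([(u+212-par['cx'])/par['fx'],(v+215-par['cy'])/par['fy'],np.ones(len(u))],-1)@np.array(par['R'])
o=-np.array(par['R']).T@par['t'];X=o+d*((.010-o[2])/d[:,2])[:,None]
print('panel',cv2.minAreaRect(X[:,:2].astype(np.float32)))
E
```

```text
t 0.1 tcp [ 0.1413 -0.5313  0.205 ] case mm [-358. -300.] F [ 0.3  0.4 -0.8] w 93.9 g 0.0
[[ 0.966  0.257 -0.   ]
 [ 0.257 -0.966  0.001]
 [ 0.    -0.001 -1.   ]]
[ 28  13  55  84 400]
panel ((0.5318841934204102, 0.14431624114513397), (0.2377059906721115, 0.15503409504890442), 1.034989356994629)
```

>>> {"method": "step_arm", "body": {
  "steps": [
    {"dp": [0, 0, 0], "twist": [0, 0, 0.95], "jaw": 60},
    {"dp": [0, 0, 0], "twist": [0, 0, 0.95], "jaw": 60},
    {"dp": [0.83, -0.95, 0], "twist": [0, 0, 0], "jaw": 60},
    {"dp": [0.83, -0.95, 0], "twist": [0, 0, 0], "jaw": 60},
    {"dp": [0.83, -0.95, 0], "twist": [0, 0, 0], "jaw": 60},
    {"dp": [0.83, -0.95, 0], "twist": [0, 0, 0], "jaw": 60},
    {"dp": [0.83, -0.95, 0], "twist": [0, 0, 0], "jaw": 60},
    {"dp": [0.83, -0.95, 0], "twist": [0, 0, 0], "jaw": 60}
  ],
  "squeeze": 20
}}

```text
time: 0.9
tcp_pos: [0.2957, -0.363, 0.2053]
orientation: [1.0, -0.013, -0.0, -0.0]
ft_force: [0.5, -0.5, 0.3]
gripper_width: 0.638
grasp_force: 0.0
```

>>> {"method": "step_arm", "body": {
  "steps": [
    {"dp": [0.83, -0.95, 0], "twist": [0, 0, 0], "jaw": 60},
    {"dp": [0.83, -0.95, 0], "twist": [0, 0, 0], "jaw": 60},
    {"dp": [0.83, -0.95, 0], "twist": [0, 0, 0], "jaw": 60},
    {"dp": [0.83, -0.95, 0], "twist": [0, 0, 0], "jaw": 60},
    {"dp": [0.83, -0.95, 0], "twist": [0, 0, 0], "jaw": 60},
    {"dp": [0.83, -0.95, 0], "twist": [0, 0, 0], "jaw": 60},
    {"dp": [0.83, -0.95, 0], "twist": [0, 0, 0], "jaw": 60},
    {"dp": [0, 0, 0.5], "twist": [0, 0, 0], "jaw": 60}
  ],
  "squeeze": 20
}}

```text
time: 1.7
tcp_pos: [0.4767, -0.1668, 0.1913]
orientation: [1.0, -0.011, 0.001, 0.0]
ft_force: [-0.2, -0.4, -0.7]
gripper_width: 0.64
grasp_force: 0.0
```

```bash
python3 - <<'E'
from h import *
p,R,s=st();print(R.round(3))
im,d=bot.grab_frame('wrist');save(im,'w1.png')
print(d[240,320],{k:np.round(v,3).tolist() for k,v in bot.camera_params('wrist').items()})
E
```

```text
t 1.7 tcp [ 0.4767 -0.1668  0.1913] case mm [-31.4  72.5] F [-0.2 -0.4 -0.7] w 60.2 g 0.0
[[ 1.    -0.022  0.002]
 [-0.022 -1.    -0.001]
 [ 0.002  0.    -1.   ]]
0.27113307 {'fx': 371.648, 'fy': 371.648, 'cx': 313.868, 'cy': 240.961, 'R': [[-0.023, -1.0, -0.0], [-0.971, 0.022, 0.237], [-0.237, 0.006, -0.971]], 't': [-0.157, 0.444, 0.488]}
```

View pics/w1.png

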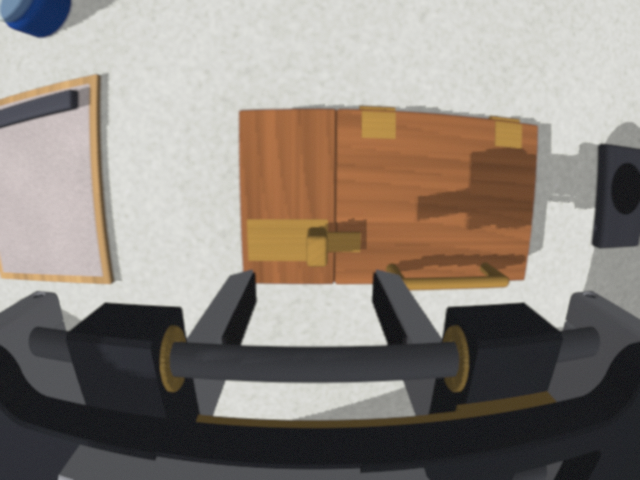

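The wrist view shows the knob top at about (317,240), with the fingertips centred at about x=315, so they're aligned with it in y. I'll go down and pinch.

>>> {"method": "step_arm", "body": {
  "steps": [
    {"dp": [-0.12, 0.05, 0.75], "twist": [0, 0, 0], "jaw": 60},
    {"dp": [0, 0, 0.75], "twist": [0, 0, 0], "jaw": 60},
    {"dp": [0, 0, 0.75], "twist": [0, 0, 0], "jaw": 60},
    {"dp": [0, 0, 0.75], "twist": [0, 0, 0], "jaw": 60},
    {"dp": [0, 0, 0.7], "twist": [0, 0, 0], "jaw": 60},
    {"dp": [0, 0, 0], "twist": [0, 0, 0], "jaw": 10},
    {"dp": [0, 0, 0], "twist": [0, 0, 0], "jaw": 10},
    {"dp": [0, 0, 0], "twist": [0, 0, 0], "jaw": 10}
  ],
  "squeeze": 15
}}

```text
time: 2.55
tcp_pos: [0.4709, -0.171, 0.0806]
orientation: [1.0, -0.013, 0.001, 0.0]
ft_force: [-0.0, 0.1, -0.2]
gripper_width: 0.423
grasp_force: 0.0
```

```bash
python3 - <<'E'
from h import *
p,R,s=st()
E
```

```text
t 2.55 tcp [ 0.4709 -0.171   0.0806] case mm [-37.2  68.1] F [-0.   0.1 -0.2] w 39.8 g 0.0
```

>>> {"method": "step_arm", "body": {
  "steps": [
    {"dp": [0, 0, 0], "twist": [0, 0, 0], "jaw": 10},
    {"dp": [0, 0, 0], "twist": [0, 0, 0], "jaw": 10},
    {"dp": [0, 0, 0], "twist": [0, 0, 0], "jaw": 10},
    {"dp": [0, 0, 0], "twist": [0, 0, 0], "jaw": 10},
    {"dp": [0, 0, 0], "twist": [0, 0, 0], "jaw": 10},
    {"dp": [0, 0, 0], "twist": [0, 0, 0], "jaw": 10},
    {"dp": [0, 0, 0], "twist": [0, 0, 0], "jaw": 10},
    {"dp": [0, 0, 0], "twist": [0, 0, 0], "jaw": 10}
  ],
  "squeeze": 15
}}

```text
time: 3.35
tcp_pos: [0.4708, -0.1689, 0.0799]
orientation: [1.0, -0.012, 0.0, -0.001]
ft_force: [-1.1, 15.5, 8.4]
gripper_width: 0.17
grasp_force: 15.0
```

>>> {"method": "step_arm", "body": {
  "steps": [
    {"dp": [0, -0.2, 0], "twist": [0, 0, 0], "jaw": 10},
    {"dp": [0, -0.25, 0], "twist": [0, 0, 0], "jaw": 10},
    {"dp": [0, -0.25, 0], "twist": [0, 0, 0], "jaw": 10},
    {"dp": [0, -0.25, 0], "twist": [0, 0, 0], "jaw": 10},
    {"dp": [0, -0.25, 0], "twist": [0, 0, 0], "jaw": 10},
    {"dp": [0, -0.2, 0], "twist": [0, 0, 0], "jaw": 10},
    {"dp": [0, 0, 0], "twist": [0, 0, 0], "jaw": 10},
    {"dp": [0, 0, 0], "twist": [0, 0, 0], "jaw": 10}
  ],
  "squeeze": 15
}}

```text
time: 4.15
tcp_pos: [0.4718, -0.1283, 0.0799]
orientation: [1.0, -0.012, 0.0, 0.0]
ft_force: [-1.9, 1.7, 6.4]
gripper_width: 0.17
grasp_force: 15.0
```

```bash
python3 - <<'E'
from h import *
p,R,s=st()
E
```

```text
t 4.15 tcp [ 0.4718 -0.1283  0.0799] case mm [-37.3 110.8] F [-1.9  1.7  6.4] w 15.9 g 15.0
```

>>> {"method": "step_arm", "body": {
  "steps": [
    {"dp": [0, -0.1, 0], "twist": [0, 0, 0], "jaw": 10},
    {"dp": [0, -0.1, 0], "twist": [0, 0, 0], "jaw": 10},
    {"dp": [0, -0.1, 0], "twist": [0, 0, 0], "jaw": 10},
    {"dp": [0, 0, 0], "twist": [0, 0, 0], "jaw": 10},
    {"dp": [0, 0, 0], "twist": [0, 0, 0], "jaw": 10},
    {"dp": [0, 0, 0], "twist": [0, 0, 0], "jaw": 10},
    {"dp": [0, 0, 0], "twist": [0, 0, 0], "jaw": 10},
    {"dp": [0, 0, 0], "twist": [0, 0, 0], "jaw": 10}
  ],
  "squeeze": 15
}}

```text
time: 4.95
tcp_pos: [0.472, -0.1231, 0.08]
orientation: [1.0, -0.013, 0.001, 0.003]
ft_force: [-3.4, -29.8, 0.6]
gripper_width: 0.167
grasp_force: 15.0
```

```bash
python3 - <<'E'
from h import *
p,R,s=st()
E
```

```text
t 4.95 tcp [ 0.472  -0.1231  0.08  ] case mm [-37.2 116. ] F [ -3.4 -29.8   0.6] w 15.7 g 15.0
```

>>> {"method": "step_arm", "body": {
  "steps": [
    {"dp": [0, 0, 0], "twist": [0, 0, 0], "jaw": 34},
    {"dp": [0, 0, 0], "twist": [0, 0, 0], "jaw": 34},
    {"dp": [0, 0, 0], "twist": [0, 0, 0], "jaw": 34},
    {"dp": [0, 0, 0], "twist": [0, 0, 0], "jaw": 34},
    {"dp": [0, 0, -0.5], "twist": [0, 0, 0], "jaw": 34},
    {"dp": [0, 0, -1], "twist": [0, 0, 0], "jaw": 34},
    {"dp": [0, 0, -1], "twist": [0, 0, 0], "jaw": 34},
    {"dp": [0, 0, -0.5], "twist": [0, 0, 0], "jaw": 40}
  ],
  "squeeze": 15
}}

```text
time: 5.75
tcp_pos: [0.4725, -0.1197, 0.1718]
orientation: [1.0, -0.012, 0.001, 0.0]
ft_force: [-0.3, -0.0, -0.1]
gripper_width: 0.409
grasp_force: 0.0
```

```bash
python3 - <<'E'
from h import *
p,R,s=st();print(s['q'])
im,d,W=cloud('side');save(im,'s2.png')
msk=((W[...,2]>.088)&(W[...,2]<.13)).astype(np.uint8);msk[:260]=0;msk[380:]=0;msk[:,:240]=0;msk[:,330:]=0
n,l,s,ce=cv2.connectedComponentsWithStats(msk)
for i in range(1,n):
    Q=W[l==i];print('side',s[i],Q.mean(0).round(4),Q.min(0).round(3),Q.max(0).round(3))
z=np.load('top1.npz');im=z['im']
hsv=cv2.cvtColor(im,cv2.COLOR_RGB2HSV)
print(hsv[270,216:302:1].tolist())
E
```

```text
t 5.75 tcp [ 0.4725 -0.1197  0.1718] case mm [-36.8 119.5] F [-0.3 -0.  -0.1] w 38.4 g 0.0
[-3.23258464e-01  1.91059486e-01  1.73799123e+00  1.12542049e-04
  1.20985377e+00  1.27233696e+00]
side [263 270   9   9  74] [ 0.4743 -0.1302  0.0994] [ 0.464 -0.138  0.088] [ 0.485 -0.119  0.107]
side [269 279   1   1   1] [ 0.4792 -0.1388  0.089 ] [ 0.479 -0.139  0.089] [ 0.479 -0.139  0.089]
side [253 297   6  37 157] [ 0.4456 -0.2923  0.1076] [ 0.441 -0.334  0.088] [ 0.452 -0.234  0.114]
[[27, 31, 146], [28, 33, 141], [24, 36, 141], [26, 29, 141], [32, 33, 147], [28, 28, 146], [26, 28, 146], [28, 31, 148], [20, 122, 144], [17, 163, 149], [17, 159, 151], [17, 140, 149], [13, 43, 126], [15, 37, 124], [17, 42, 127], [15, 43, 130], [16, 46, 128], [16, 45, 129], [19, 45, 126], [14, 45, 125], [17, 40, 128], [16, 38, 128], [14, 41, 125], [11, 33, 130], [14, 46, 127], [14, 46, 132], [16, 41, 130], [13, 38, 126], [12, 38, 134], [13, 44, 133], [18, 39, 131], [16, 41, 130], [14, 44, 134], [11, 40, 129], [11, 38, 128], [13, 41, 130], [15, 40, 128], [17, 38, 135], [10, 42, 134], [14, 42, 133], [14, 43, 131], [9, 39, 131], [17, 38, 133], [14, 44, 132], [15, 40, 129], [14, 40, 134], [12, 42, 134], [13, 42, 129], [14, 41, 131], [14, 45, 131], [15, 42, 133], [12, 42, 135], [16, 42, 135], [15, 41, 137], [14, 40, 134], [15, 42, 133], [12, 39, 132], [10, 45, 130], [13, 42, 129], [16, 42, 134], [14, 41, 131], [11, 40, 134], [13, 41, 131], [16, 41, 131], [13, 46, 133], [11, 44, 128], [15, 46, 134], [12, 36, 127], [14, 41, 125], [13, 41, 131], [11, 40, 128], [14, 45, 129], [13, 37, 130], [14, 48, 128], [15, 76, 127], [18, 162, 131], [17, 170, 135], [17, 169, 136], [22, 68, 82], [23, 35, 94], [24, 29, 89], [26, 37, 151], [27, 31, 148], [26, 34, 150], [25, 28, 154], [30, 29, 148]]
```

>>> {"method": "step_arm", "body": {
  "steps": [
    {"dp": [-0.13, 0.89, 0], "twist": [0, 0, 0], "jaw": 40},
    {"dp": [-0.13, 0.89, 0], "twist": [0, 0, 0], "jaw": 40},
    {"dp": [-0.13, 0.89, 0], "twist": [0, 0, 0], "jaw": 40},
    {"dp": [-0.13, 0.89, 0], "twist": [0, 0, 0], "jaw": 40},
    {"dp": [-0.13, 0.89, 0], "twist": [0, 0, 0], "jaw": 40},
    {"dp": [-0.13, 0.89, 0], "twist": [0, 0, 0], "jaw": 40},
    {"dp": [0, 0, 0], "twist": [0, 0, -0.95], "jaw": 40},
    {"dp": [0, 0, 0], "twist": [0, 0, -0.95], "jaw": 40}
  ],
  "squeeze": 15
}}

```text
time: 6.6
tcp_pos: [0.444, -0.2797, 0.1684]
orientation: [0.991, 0.132, -0.0, -0.0]
ft_force: [-0.6, 0.2, 0.6]
gripper_width: 0.425
grasp_force: 0.0
```

>>> {"method": "step_arm", "body": {
  "steps": [
    {"dp": [0, 0, 0], "twist": [0, 0, -0.95], "jaw": 40},
    {"dp": [0, 0, 0], "twist": [0, 0, -0.95], "jaw": 40},
    {"dp": [0, 0, 0], "twist": [0, 0, -0.95], "jaw": 40},
    {"dp": [0, 0, 0], "twist": [0, 0, -0.95], "jaw": 40},
    {"dp": [0, 0, 0], "twist": [0, 0, -0.95], "jaw": 40},
    {"dp": [0, 0, 0], "twist": [0, 0, -0.95], "jaw": 40},
    {"dp": [0, 0, 0], "twist": [0, 0, -0.95], "jaw": 40},
    {"dp": [0, 0, 0], "twist": [0, 0, -0.95], "jaw": 40}
  ],
  "squeeze": 15
}}

```text
time: 7.4
tcp_pos: [0.4443, -0.279, 0.1686]
orientation: [0.763, 0.646, -0.0, -0.0]
ft_force: [0.2, 0.5, -0.0]
gripper_width: 0.426
grasp_force: 0.0
```

```bash
python3 - <<'E'
from h import *
p,R,s=st();print(R.round(3))
t=np.array([.445,-.278,.0895]);print('units',(R.T@(t-p)/.03).round(2), 'yaw err',Ro.from_matrix(R.T@np.array([[-np.sin(TH),np.cos(TH),0],[np.cos(TH),np.sin(TH),0],[0,0,-1]]).T).as_rotvec()/.15)
E
```

```text
t 7.4 tcp [ 0.4443 -0.279   0.1686] case mm [-61.1 -40.4] F [ 0.2  0.5 -0. ] w 40.0 g 0.0
[[ 0.164  0.986 -0.001]
 [ 0.986 -0.164  0.001]
 [ 0.    -0.001 -1.   ]]
units [0.03 0.02 2.64] yaw err [-0.00539292 -0.00368917 -0.93889279]
```

>>> {"method": "step_arm", "body": {
  "steps": [
    {"dp": [0, 0, 0], "twist": [0, 0, -0.94], "jaw": 40},
    {"dp": [0, 0, 0.65], "twist": [0, 0, 0], "jaw": 40},
    {"dp": [0, 0, 0.65], "twist": [0, 0, 0], "jaw": 40},
    {"dp": [0, 0, 0.65], "twist": [0, 0, 0], "jaw": 40},
    {"dp": [0, 0, 0.65], "twist": [0, 0, 0], "jaw": 40},
    {"dp": [0, 0, 0], "twist": [0, 0, 0], "jaw": 5},
    {"dp": [0, 0, 0], "twist": [0, 0, 0], "jaw": 5},
    {"dp": [0, 0, 0], "twist": [0, 0, 0], "jaw": 5}
  ],
  "squeeze": 10
}}

```text
time: 8.2
tcp_pos: [0.4448, -0.2795, 0.0923]
orientation: [0.718, 0.696, 0.0, 0.001]
ft_force: [0.6, 0.7, 0.8]
gripper_width: 0.208
grasp_force: 0.0
```

>>> {"method": "step_arm", "body": {
  "steps": [
    {"dp": [0, 0, 0], "twist": [0, 0, 0], "jaw": 5},
    {"dp": [0, 0, 0], "twist": [0, 0, 0], "jaw": 5},
    {"dp": [0, 0, 0], "twist": [0, 0, 0], "jaw": 5},
    {"dp": [0, 0, 0], "twist": [0, 0, 0], "jaw": 5},
    {"dp": [0, 0, 0], "twist": [0, 0, 0], "jaw": 5},
    {"dp": [0, 0, 0], "twist": [0, 0, 0], "jaw": 5},
    {"dp": [0, 0, 0], "twist": [0, 0, 0], "jaw": 5},
    {"dp": [0, 0, 0], "twist": [0, 0, 0], "jaw": 5}
  ],
  "squeeze": 10
}}

```text
time: 9.0
tcp_pos: [0.4447, -0.2795, 0.0921]
orientation: [0.718, 0.696, 0.0, 0.001]
ft_force: [-0.1, 0.8, 6.4]
gripper_width: 0.1
grasp_force: 10.0
```

```bash
python3 - <<'E'
from h import *
p,R,s=st();print(R.round(3))
a=np.deg2rad(160.43);r=143.3
for i in range(20):
    f0,f1=1.8*(i)/20,1.8*(i+1)/20
    g=lambda f:np.array([np.cos(a-f),np.sin(a-f)])*r
    print(i,((g(f1)-g(f0))/30).round(2),end=' ')
E
```

```text
t 9.0 tcp [ 0.4447 -0.2795  0.0921] case mm [-60.7 -41. ] F [-0.1  0.8  6.4] w 9.4 g 10.0
[[ 0.03   1.     0.001]
 [ 1.    -0.03  -0.001]
 [-0.001  0.001 -1.   ]]
0 [0.16 0.4 ] 1 [0.2  0.38] 2 [0.23 0.36] 3 [0.26 0.34] 4 [0.29 0.32] 5 [0.32 0.29] 6 [0.34 0.26] 7 [0.37 0.23] 8 [0.38 0.19] 9 [0.4  0.16] 10 [0.41 0.12] 11 [0.42 0.08] 12 [0.43 0.04] 13 [0.43 0.01] 14 [ 0.43 -0.03] 15 [ 0.42 -0.07] 16 [ 0.42 -0.11] 17 [ 0.4  -0.15] 18 [ 0.39 -0.18] 19 [ 0.37 -0.22]
```

>>> {"method": "step_arm", "body": {
  "steps": [
    {"dp": [0, 0.16, -0.4], "twist": [0, 0, 0], "jaw": 5},
    {"dp": [0, 0.2, -0.38], "twist": [0, 0, 0], "jaw": 5},
    {"dp": [0, 0.23, -0.36], "twist": [0, 0, 0], "jaw": 5},
    {"dp": [0, 0.26, -0.34], "twist": [0, 0, 0], "jaw": 5},
    {"dp": [0, 0.29, -0.32], "twist": [0, 0, 0], "jaw": 5},
    {"dp": [0, 0.32, -0.29], "twist": [0, 0, 0], "jaw": 5},
    {"dp": [0, 0.34, -0.26], "twist": [0, 0, 0], "jaw": 5},
    {"dp": [0, 0.37, -0.23], "twist": [0, 0, 0], "jaw": 5}
  ],
  "squeeze": 10
}}

```text
time: 9.8
tcp_pos: [0.5095, -0.2814, 0.1713]
orientation: [0.718, 0.696, -0.0, 0.0]
ft_force: [-7.6, -0.1, 6.2]
gripper_width: 0.104
grasp_force: 10.0
```

```bash
cat >> h.py <<'E'
def arc():
    p,R,s=st();x=((p[:2]-C)@RC)[0]*1000-75;z=p[2]*1000+17-60.5
    print('r',np.hypot(x,z),'lid',np.deg2rad(160.43)-np.arctan2(z,x))
E
python3 - <<'E'
from h import *
arc()
E
```

```text
t 9.8 tcp [ 0.5095 -0.2814  0.1713] case mm [  4.1 -41.3] F [-7.6 -0.1  6.2] w 9.8 g 10.0
r 146.17368749539628 lid 0.7231203256416787
```

>>> {"method": "step_arm", "body": {
  "steps": [
    {"dp": [0, 0.38, -0.17], "twist": [0, 0, 0], "jaw": 5},
    {"dp": [0, 0.4, -0.14], "twist": [0, 0, 0], "jaw": 5},
    {"dp": [0, 0.41, -0.1], "twist": [0, 0, 0], "jaw": 5},
    {"dp": [0, 0.42, -0.07], "twist": [0, 0, 0], "jaw": 5},
    {"dp": [0, 0.43, -0.03], "twist": [0, 0, 0], "jaw": 5},
    {"dp": [0, 0.43, 0.0], "twist": [0, 0, 0], "jaw": 5},
    {"dp": [0, 0.43, 0.04], "twist": [0, 0, 0], "jaw": 5},
    {"dp": [0, 0.42, 0.08], "twist": [0, 0, 0], "jaw": 5}
  ],
  "squeeze": 10
}}

```text
time: 10.6
tcp_pos: [0.6104, -0.284, 0.183]
orientation: [0.718, 0.697, 0.001, 0.001]
ft_force: [-1.6, 0.2, 4.9]
gripper_width: 0.102
grasp_force: 10.0
```

>>> {"method": "step_arm", "body": {
  "steps": [
    {"dp": [0, 0.42, 0.11], "twist": [0, 0, 0], "jaw": 5},
    {"dp": [0, 0.4, 0.15], "twist": [0, 0, 0], "jaw": 5},
    {"dp": [0, 0.39, 0.18], "twist": [0, 0, 0], "jaw": 5},
    {"dp": [0, 0.37, 0.22], "twist": [0, 0, 0], "jaw": 5},
    {"dp": [0, 0, 0], "twist": [0, 0, 0], "jaw": 5},
    {"dp": [0, 0, 0], "twist": [0, 0, 0], "jaw": 26},
    {"dp": [0, 0, 0], "twist": [0, 0, 0], "jaw": 26},
    {"dp": [0, 0, 0], "twist": [0, 0, 0], "jaw": 26}
  ],
  "squeeze": 10
}}

```text
time: 11.4
tcp_pos: [0.6562, -0.2857, 0.1612]
orientation: [0.718, 0.696, -0.0, -0.0]
ft_force: [-0.3, -0.8, 0.4]
gripper_width: 0.273
grasp_force: 0.0
```

```bash
python3 - <<'E'
from h import *
arc()
im,d,W=cloud('side');save(im,'s3.png')
E
```

```text
t 11.4 tcp [ 0.6562 -0.2857  0.1612] case mm [150.8 -42.1] F [-0.3 -0.8  0.4] w 25.7 g 0.0
r 140.00819768000088 lid 1.801487777998056
```

View pics/s3.png

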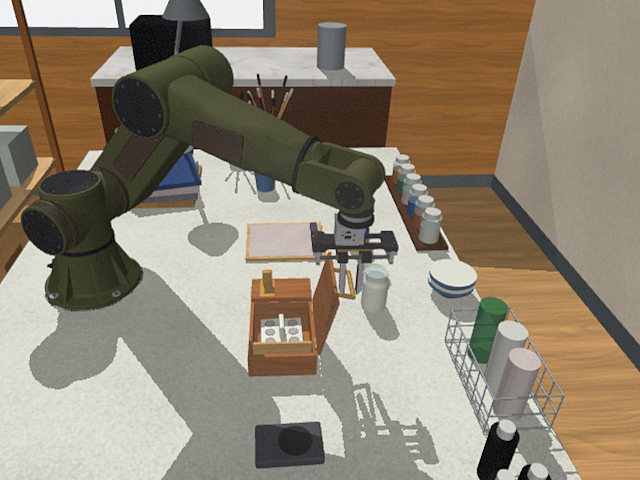

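The side view shows the lid standing open at x≈328, the knob at the far end of its block, and the palette in its bay at about (281,328). The palette's grip bar runs roughly along the case's y. I'll rise clear of the lid and move over the palette.

>>> {"method": "step_arm", "body": {
  "steps": [
    {"dp": [0, 0, -0.6], "twist": [0, 0, 0], "jaw": 26},
    {"dp": [0, 0, -0.8], "twist": [0, 0, 0], "jaw": 26},
    {"dp": [0, 0, -0.9], "twist": [0, 0, 0], "jaw": 26},
    {"dp": [0, 0, -0.9], "twist": [0, 0, 0], "jaw": 26},
    {"dp": [0, -1, 0], "twist": [0, 0, 0], "jaw": 40},
    {"dp": [0, -1, 0], "twist": [0, 0, 0], "jaw": 40},
    {"dp": [0, -1, 0], "twist": [0, 0, 0], "jaw": 40},
    {"dp": [0, -1, 0], "twist": [0, 0, 0], "jaw": 40}
  ],
  "squeeze": 10
}}

```text
time: 12.25
tcp_pos: [0.535, -0.2819, 0.2569]
orientation: [0.718, 0.696, 0.0, 0.0]
ft_force: [0.9, -0.1, 0.4]
gripper_width: 0.427
grasp_force: 0.0
```

>>> {"method": "step_arm", "body": {
  "steps": [
    {"dp": [0, -1, 0], "twist": [0, 0, 0], "jaw": 40},
    {"dp": [0, -1, 0], "twist": [0, 0, 0], "jaw": 40},
    {"dp": [0, -1, 0], "twist": [0, 0, 0], "jaw": 40},
    {"dp": [0, -1, 0], "twist": [0, 0, 0], "jaw": 40},
    {"dp": [0, -0.5, 0], "twist": [0, 0, 0], "jaw": 40},
    {"dp": [0, 0, 0], "twist": [0, 0, 0], "jaw": 40},
    {"dp": [0, 0, 0], "twist": [0, 0, 0], "jaw": 40},
    {"dp": [0, 0, 0], "twist": [0, 0, 0], "jaw": 40}
  ],
  "squeeze": 10
}}

```text
time: 13.05
tcp_pos: [0.4022, -0.278, 0.2567]
orientation: [0.718, 0.697, 0.0, 0.0]
ft_force: [0.4, 0.8, -0.4]
gripper_width: 0.426
grasp_force: 0.0
```

```bash
python3 - <<'E'
from h import *
p,R,s=st();print(s['q'])
im,d=bot.grab_frame('wrist');save(im,'w4.png')
im,d,W=cloud('side');np.savez('side4.npz',im=im,d=d,W=W)
m=(W[...,2]>.04)&(W[...,2]<.06)
cs=(W[...,:2]-C)@RC*1000
# bright points within bay
br=(im.min(-1)>150)&(abs(cs[...,0])<65)&(cs[...,1]>-77)&(cs[...,1]<47)
print(br.sum());Q=np.c_[cs[br],W[br][:,2]*1000];print(np.percentile(Q,[2,50,98],axis=0).round(1))
cv2.imwrite('pics/s4c.png',cv2.resize(im[270:390,230:360,::-1],None,fx=4,fy=4,interpolation=cv2.INTER_CUBIC))
E
```

```text
t 13.05 tcp [ 0.4022 -0.278   0.2567] case mm [-103.3  -40.5] F [ 0.4  0.8 -0.4] w 40.0 g 0.0
[-6.79837347e-01  1.25348179e-01  1.61241269e+00  7.69359086e-05
  1.40378096e+00 -6.50125736e-01]
579
[[-49.7 -69.3  12.3]
 [ -5.7 -19.5  16.4]
 [ 46.8   7.6 363.9]]
```

View pics/w4.png

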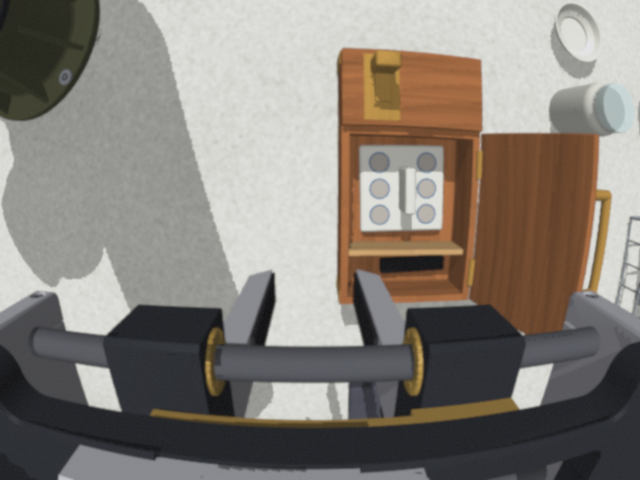

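View pics/s4c.png

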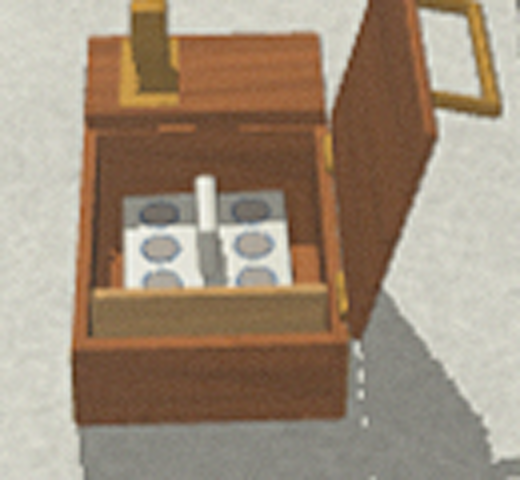

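The wrist view shows the palette's plate with corners at about (361,145), (443,147), (442,233) and (360,231), and its grip at about (407,190), running along the case's y. The enlarged side view agrees. I'll work out the pose by casting rays.

```bash
cat >> h.py <<'E'
def wray(uv,z,par=None):
    par=par or bot.camera_params('wrist');R=np.array(par['R']);o=-R.T@np.array(par['t'])
    a=(np.array(uv,float)-[par['cx'],par['cy']])/par['fx'];r=np.linalg.norm(a,axis=1)+1e-9
    d=np.c_[a*(np.sin(r)/r)[:,None],np.cos(r)]@R
    X=o+d*((z-o[2])/d[:,2])[:,None];return (X[:,:2]-C)@RC*1000
E
python3 - <<'E'
from h import *
im=cv2.imread('pics/w4.png')
g=cv2.cvtColor(im,cv2.COLOR_BGR2HSV);m=((g[...,1]<45)&(g[...,2]>95)).astype(np.uint8)
m[:135]=0;m[240:]=0;m[:,:352]=0;m[:,452:]=0
m=cv2.morphologyEx(m,cv2.MORPH_CLOSE,np.ones((9,9)))
n,l,s,c=cv2.connectedComponentsWithStats(m);i=1+s[1:,4].argmax();print(s[i])
v,u=np.nonzero(l==i);X=wray(np.c_[u,v],.018);print('plate',cv2.minAreaRect(X.astype(np.float32)))
print('rim check',wray([[341,127],[479,133],[342,300],[468,300]],.060).round(1).tolist())
print('grip top',wray([[400,170],[414,170],[404,212],[415,212]],.054).round(1).tolist())
k=im[150:230,385:430];cv2.imwrite('pics/k.png',cv2.resize(k,None,fx=10,fy=7,interpolation=cv2.INTER_CUBIC)[:560])
E
```

```text
[ 359  145   85   87 7105]
plate ((-0.9007949829101562, -12.145465850830078), (100.34519958496094, 99.71756744384766), 1.6854162216186523)
rim check [[-74.9, 53.5], [75.0, 54.0], [-72.4, -131.0], [76.7, -136.1]]
grip top [[-12.4, 10.3], [2.9, 10.7], [-6.7, -34.4], [5.6, -34.3]]
```

View pics/k.png

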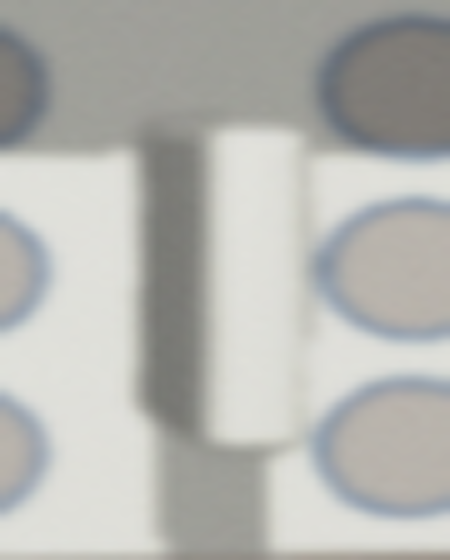

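The crop shows the grip top as the bright strip at about (405–416, 168–213). The fitted plate is 100.3 x 99.7 mm at case (-1,-12), and the rim check agrees.

Closing along case x would bring the 177 mm gripper body close to the lid. The grip is 50 mm long, so I'll pinch it lengthwise along case y, which keeps the body clear.

>>> {"method": "step_arm", "body": {
  "steps": [
    {"dp": [0.24, 0.85, 0], "twist": [0, 0, 0], "jaw": 72},
    {"dp": [0.24, 0.85, 0], "twist": [0, 0, 0], "jaw": 72},
    {"dp": [0.24, 0.85, 0], "twist": [0, 0, 0], "jaw": 72},
    {"dp": [0.24, 0.85, 0], "twist": [0, 0, 0], "jaw": 72},
    {"dp": [0, 0, 0], "twist": [0, 0, 0.95], "jaw": 72},
    {"dp": [0, 0, 0], "twist": [0, 0, 0.95], "jaw": 72},
    {"dp": [0, 0, 0], "twist": [0, 0, 0.95], "jaw": 72},
    {"dp": [0, 0, 0], "twist": [0, 0, 0.95], "jaw": 72}
  ],
  "squeeze": 10
}}

```text
time: 13.95
tcp_pos: [0.5048, -0.252, 0.2563]
orientation: [0.886, 0.464, -0.0, -0.0]
ft_force: [0.1, -0.6, -0.3]
gripper_width: 0.764
grasp_force: 0.0
```

>>> {"method": "step_arm", "body": {
  "steps": [
    {"dp": [0, 0, 0], "twist": [0, 0, 0.95], "jaw": 72},
    {"dp": [0, 0, 0], "twist": [0, 0, 0.95], "jaw": 72},
    {"dp": [0, 0, 0], "twist": [0, 0, 0.95], "jaw": 72},
    {"dp": [0, 0, 0], "twist": [0, 0, 0.95], "jaw": 72},
    {"dp": [0, 0, 0], "twist": [0, 0, 0.95], "jaw": 72},
    {"dp": [0, 0, 0], "twist": [0, 0, 0.95], "jaw": 72},
    {"dp": [0, 0, 0], "twist": [0, 0, 0.95], "jaw": 72},
    {"dp": [0, 0, 0], "twist": [0, 0, 0], "jaw": 72}
  ],
  "squeeze": 10
}}

```text
time: 14.75
tcp_pos: [0.5047, -0.2521, 0.2564]
orientation: [1.0, -0.014, -0.0, -0.0]
ft_force: [1.0, -0.4, 0.2]
gripper_width: 0.768
grasp_force: 0.0
```

```bash
python3 - <<'E'
from h import *
p,R,s=st();print(R.round(3))
t=np.r_[C+RC@[-.0009,-.012],.15];print('units',(R.T@(t-p)/.03).round(2))
im,d=bot.grab_frame('wrist');save(im,'w5.png')
# panel from top1: orange frame/pale board pixels
z=np.load('top1.npz');im=z['im'];hsv=cv2.cvtColor(im,cv2.COLOR_RGB2HSV)
m=((hsv[...,1]>90)&(hsv[...,0]<24)&(hsv[...,2]>95)).astype(np.uint8);m[:218]=0;m[320:]=0;m[:,:215]=0;m[:,305:]=0
n,l,s,c=cv2.connectedComponentsWithStats(m,connectivity=8)
k=np.isin(l,[i for i in range(1,n) if s[i,4]>15]);v,u=np.nonzero(k);print(u.min(),u.max(),v.min(),v.max())
par=bot.camera_params('top');d=np.stack([(u-par['cx'])/par['fx'],(v-par['cy'])/par['fy'],np.ones(len(u))],-1)@np.array(par['R'])
o=-np.array(par['R']).T@par['t'];X=o+d*((.010-o[2])/d[:,2])[:,None]
print('panel',cv2.minAreaRect(X[:,:2].astype(np.float32)))
E
```

```text
t 14.75 tcp [ 0.5047 -0.2521  0.2564] case mm [ -1.4 -12.2] F [ 1.  -0.4  0.2] w 72.2 g 0.0
[[ 1.    -0.029 -0.   ]
 [-0.029 -1.     0.   ]
 [-0.    -0.    -1.   ]]
units [ 0.02 -0.    3.55]
223 294 227 312
panel ((0.5321251153945923, 0.16755728423595428), (0.19940155744552612, 0.2396649718284607), 89.21234130859375)
```

View pics/w5.png

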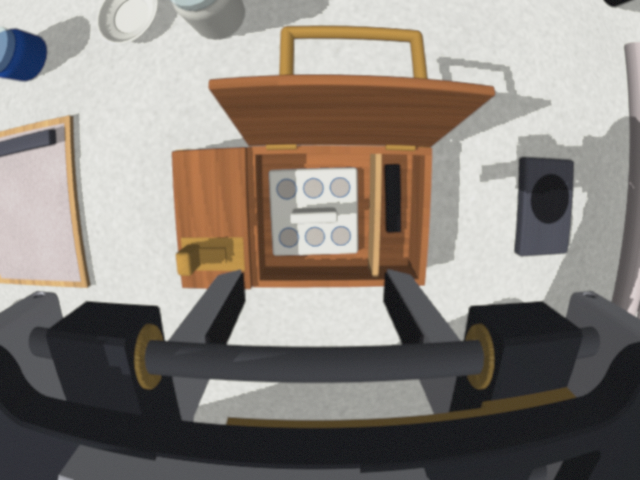

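The wrist view shows the grip bar at about (314,216), centred between the fingertips at x≈(243,387). The lid is clear at the top of the picture. The panel fit gives centre (0.532, 0.168) and size 199x240 mm, which matches the given size. I'll go down and grip.

>>> {"method": "step_arm", "body": {
  "steps": [
    {"dp": [0.02, 0, 1], "twist": [0, 0, 0], "jaw": 72},
    {"dp": [0, 0, 1], "twist": [0, 0, 0], "jaw": 72},
    {"dp": [0, 0, 1], "twist": [0, 0, 0], "jaw": 72},
    {"dp": [0, 0, 1], "twist": [0, 0, 0], "jaw": 72},
    {"dp": [0, 0, 1], "twist": [0, 0, 0], "jaw": 72},
    {"dp": [0, 0, 1], "twist": [0, 0, 0], "jaw": 72},
    {"dp": [0, 0, 0.7], "twist": [0, 0, 0], "jaw": 72},
    {"dp": [0, 0, 0.4], "twist": [0, 0, 0], "jaw": 72}
  ],
  "squeeze": 20
}}

```text
time: 15.6
tcp_pos: [0.5045, -0.2519, 0.0418]
orientation: [1.0, -0.011, -0.001, -0.001]
ft_force: [0.8, -0.3, 0.1]
gripper_width: 0.763
grasp_force: 0.0
```

```bash
python3 - <<'E'
from h import *
p,R,s=st()
E
```

```text
t 15.6 tcp [ 0.5045 -0.2519  0.0418] case mm [ -1.6 -11.9] F [ 0.8 -0.3  0.1] w 71.7 g 0.0
```

>>> {"method": "step_arm", "body": {
  "steps": [
    {"dp": [0.03, 0, 0.25], "twist": [0, 0, 0], "jaw": 72},
    {"dp": [0, 0, 0.22], "twist": [0, 0, 0], "jaw": 72},
    {"dp": [0, 0, 0], "twist": [0, 0, 0], "jaw": 40},
    {"dp": [0, 0, 0], "twist": [0, 0, 0], "jaw": 40},
    {"dp": [0, 0, 0], "twist": [0, 0, 0], "jaw": 40},
    {"dp": [0, 0, 0], "twist": [0, 0, 0], "jaw": 40},
    {"dp": [0, 0, 0], "twist": [0, 0, 0], "jaw": 40},
    {"dp": [0, 0, 0], "twist": [0, 0, 0], "jaw": 40}
  ],
  "squeeze": 20
}}

```text
time: 16.4
tcp_pos: [0.5062, -0.2525, 0.0304]
orientation: [1.0, -0.013, 0.0, 0.0]
ft_force: [-1.1, 0.9, 6.7]
gripper_width: 0.534
grasp_force: 20.0
```

```bash
python3 - <<'E'
from h import *
p,R,s=st()
E
```

```text
t 16.4 tcp [ 0.5062 -0.2525  0.0304] case mm [  0.1 -12.5] F [-1.1  0.9  6.7] w 50.2 g 20.0
```

>>> {"method": "step_arm", "body": {
  "steps": [
    {"dp": [0, 0, 0], "twist": [0, 0, 0], "jaw": 40},
    {"dp": [0, 0, -0.3], "twist": [0, 0, 0], "jaw": 40},
    {"dp": [0, 0, -0.5], "twist": [0, 0, 0], "jaw": 40},
    {"dp": [0, 0, -0.6], "twist": [0, 0, 0], "jaw": 40},
    {"dp": [0, 0, -0.6], "twist": [0, 0, 0], "jaw": 40},
    {"dp": [0, 0, -0.6], "twist": [0, 0, 0], "jaw": 40},
    {"dp": [0, 0, -0.6], "twist": [0, 0, 0], "jaw": 40},
    {"dp": [0, 0, -0.6], "twist": [0, 0, 0], "jaw": 40}
  ],
  "squeeze": 30
}}

```text
time: 17.2
tcp_pos: [0.5058, -0.2523, 0.1455]
orientation: [1.0, -0.013, 0.0, 0.0]
ft_force: [0.8, 0.6, -2.4]
gripper_width: 0.533
grasp_force: 30.0
```

>>> {"method": "step_arm", "body": {
  "steps": [
    {"dp": [0, 0, -0.6], "twist": [0, 0, 0], "jaw": 40},
    {"dp": [0, 0, -0.6], "twist": [0, 0, 0], "jaw": 40},
    {"dp": [0, 0, -0.4], "twist": [0, 0, 0], "jaw": 40},
    {"dp": [0, 0, 0], "twist": [0, 0, 0], "jaw": 40},
    {"dp": [0, 0, 0], "twist": [0, 0, 0], "jaw": 40},
    {"dp": [0, 0, 0], "twist": [0, 0, 0], "jaw": 40},
    {"dp": [0, 0, 0], "twist": [0, 0, 0], "jaw": 40},
    {"dp": [0, 0, 0], "twist": [0, 0, 0], "jaw": 40}
  ],
  "squeeze": 30
}}

```text
time: 18.0
tcp_pos: [0.5057, -0.2522, 0.1911]
orientation: [1.0, -0.013, -0.0, -0.0]
ft_force: [0.1, 0.0, -2.8]
gripper_width: 0.53
grasp_force: 30.0
```

```bash
python3 - <<'E'
from h import *
p,R,s=st()
t=np.array([.532,.1675,p[2]]);print('units',(R.T@(t-p)/.03).round(2))
im,d,W=cloud('side');save(im,'s6.png')
E
```

```text
t 18.0 tcp [ 0.5057 -0.2522  0.1911] case mm [ -0.4 -12.2] F [ 0.1  0.  -2.8] w 49.8 g 30.0
units [ 5.000e-01 -1.401e+01  1.000e-02]
```

View pics/s6.png

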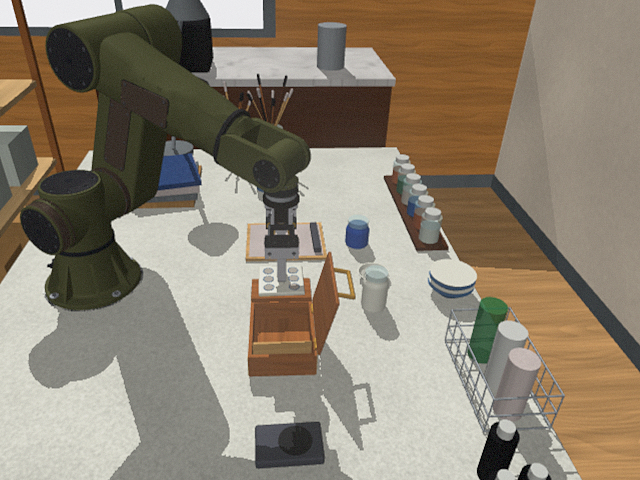

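The palette is held level above the case at about (281,280), and the lid is standing open. I'll carry it smoothly to the panel.

>>> {"method": "step_arm", "body": {
  "steps": [
    {"dp": [0.02, -0.2, 0], "twist": [0, 0, 0], "jaw": 40},
    {"dp": [0.02, -0.4, 0], "twist": [0, 0, 0], "jaw": 40},
    {"dp": [0.02, -0.6, 0], "twist": [0, 0, 0], "jaw": 40},
    {"dp": [0.02, -0.7, 0], "twist": [0, 0, 0], "jaw": 40},
    {"dp": [0.02, -0.7, 0], "twist": [0, 0, 0], "jaw": 40},
    {"dp": [0.02, -0.7, 0], "twist": [0, 0, 0], "jaw": 40},
    {"dp": [0.02, -0.7, 0], "twist": [0, 0, 0], "jaw": 40},
    {"dp": [0.02, -0.7, 0], "twist": [0, 0, 0], "jaw": 40}
  ],
  "squeeze": 30
}}

```text
time: 18.85
tcp_pos: [0.5143, -0.1092, 0.1918]
orientation: [1.0, -0.013, 0.0, -0.0]
ft_force: [-1.1, 0.3, -4.0]
gripper_width: 0.532
grasp_force: 30.0
```

>>> {"method": "step_arm", "body": {
  "steps": [
    {"dp": [0.02, -0.7, 0], "twist": [0, 0, 0], "jaw": 40},
    {"dp": [0.02, -0.7, 0], "twist": [0, 0, 0], "jaw": 40},
    {"dp": [0.02, -0.7, 0], "twist": [0, 0, 0], "jaw": 40},
    {"dp": [0.02, -0.7, 0], "twist": [0, 0, 0], "jaw": 40},
    {"dp": [0.02, -0.7, 0], "twist": [0, 0, 0], "jaw": 40},
    {"dp": [0.02, -0.7, 0], "twist": [0, 0, 0], "jaw": 40},
    {"dp": [0.02, -0.7, 0], "twist": [0, 0, 0], "jaw": 40},
    {"dp": [0.02, -0.7, 0], "twist": [0, 0, 0], "jaw": 40}
  ],
  "squeeze": 30
}}

```text
time: 19.65
tcp_pos: [0.5231, 0.0585, 0.1918]
orientation: [1.0, -0.013, 0.0, -0.0]
ft_force: [0.6, -0.6, -1.5]
gripper_width: 0.531
grasp_force: 30.0
```

>>> {"method": "step_arm", "body": {
  "steps": [
    {"dp": [0.02, -0.7, 0], "twist": [0, 0, 0], "jaw": 40},
    {"dp": [0.02, -0.7, 0], "twist": [0, 0, 0], "jaw": 40},
    {"dp": [0.02, -0.7, 0], "twist": [0, 0, 0], "jaw": 40},
    {"dp": [0.02, -0.6, 0], "twist": [0, 0, 0], "jaw": 40},
    {"dp": [0.02, -0.4, 0], "twist": [0, 0, 0], "jaw": 40},
    {"dp": [0.02, -0.2, 0], "twist": [0, 0, 0], "jaw": 40},
    {"dp": [0, 0, 0], "twist": [0, 0, 0], "jaw": 40},
    {"dp": [0, 0, 0], "twist": [0, 0, 0], "jaw": 40}
  ],
  "squeeze": 30
}}

```text
time: 20.45
tcp_pos: [0.5299, 0.1549, 0.1916]
orientation: [1.0, -0.013, -0.0, 0.0]
ft_force: [-1.6, -0.3, -1.8]
gripper_width: 0.528
grasp_force: 30.0
```

```bash
python3 - <<'E'
from h import *
p,R,s=st();print(R.round(3))
t=np.array([.532,.1675,p[2]]);print('units',(R.T@(t-p)/.03).round(2))
im,d,W=cloud('side');save(im,'s7.png')
E
```

```text
t 20.45 tcp [0.5299 0.1549 0.1916] case mm [ 14.  395.3] F [-1.6 -0.3 -1.8] w 49.7 g 30.0
[[ 1.    -0.027 -0.   ]
 [-0.027 -1.    -0.   ]
 [-0.     0.    -1.   ]]
units [ 0.06 -0.42 -0.  ]
```

View pics/s7.png

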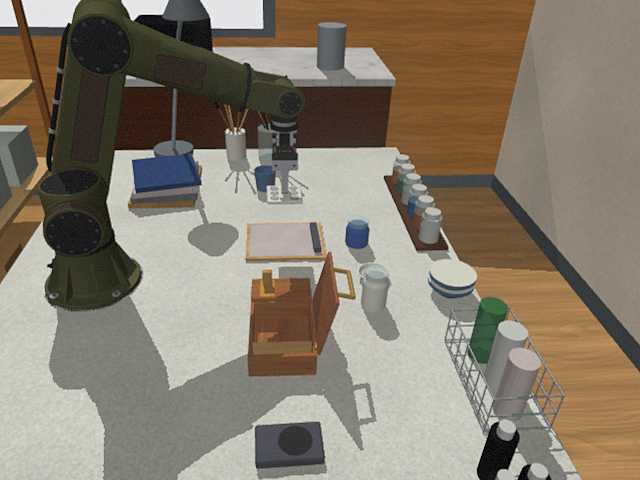

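The side view shows the palette level in the gripper at about (284,193) above the panel, with the lid open, the knob at its end stop and the other things where they were. I'll make a last 13 mm shift to centre it, let it settle, then hand in.

>>> {"method": "step_arm", "body": {
  "steps": [
    {"dp": [0.06, -0.2, 0], "twist": [0, 0, 0], "jaw": 40},
    {"dp": [0, -0.2, 0], "twist": [0, 0, 0], "jaw": 40},
    {"dp": [0, 0, 0], "twist": [0, 0, 0], "jaw": 40},
    {"dp": [0, 0, 0], "twist": [0, 0, 0], "jaw": 40},
    {"dp": [0, 0, 0], "twist": [0, 0, 0], "jaw": 40},
    {"dp": [0, 0, 0], "twist": [0, 0, 0], "jaw": 40},
    {"dp": [0, 0, 0], "twist": [0, 0, 0], "jaw": 40},
    {"dp": [0, 0, 0], "twist": [0, 0, 0], "jaw": 40}
  ],
  "squeeze": 30
}}

```text
time: 21.3
tcp_pos: [0.5321, 0.1671, 0.1917]
orientation: [1.0, -0.013, 0.0, -0.0]
ft_force: [-0.2, 0.6, -1.9]
gripper_width: 0.524
grasp_force: 30.0
```

```bash
python3 - <<'E'
from h import *
st();print(bot.finish_job())
E
```

```text
t 21.3 tcp [0.5321 0.1671 0.1917] case mm [ 15.9 407.6] F [-0.2  0.6 -1.9] w 49.2 g 30.0
the job is handed in; nothing more can be done
None
```

I handed the job in at 21.3 s: the lock is at its end stop, the lid stands open at about 1.8 rad, and the gripper holds the palette level over the panel's centre with its underside about 17 cm above the table; no verdict came back.

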